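Clear the stack of salvaged radio parts

TASK

Take the stack of salvaged radio parts apart from the top and put each part away: the yellow bobbin over the steel pin of the white spindle stand, the round red loudspeaker on the middle of the cork pad, the finned aluminium heat sink in the middle of the blue tray and the black power pack in the middle of the green tray, both lying lengthwise. Set each one down gently, right side up as it lies now and resting flat, without toppling any of them and without disturbing the orange-capped jar or the orange meter; let go of everything at the end.

Things in the scene. Friction and masses are not known exactly. Their poses are not given: they have to be found in the camera images.
- bobbin: Empty yellow plastic bobbin, upright, on top of the stack. Two round flanges 42 mm across and 5 mm thick with a thinner core (29 mm) between; 24 mm high in all, with a bore of 20 mm right through along z. Origin: centre of its underside, z up. Grip it across the flanges. About 30 g.
- loudspeaker: Small round loudspeaker, second from the top, lying face (black, in a red frame) up. Red frame 60 mm across from 12 to 24 mm above its underside, below it a dark magnet 44 mm across and 12 mm high; 24 mm high in all. Origin: centre of its underside, z up. About 150 g.
- heat_sink: Aluminium heat sink, third from the top: 92 mm long (x), 54 mm wide (y), 22 mm high, with seven upright fins along x on a 6 mm base plate; the two outermost fins are flush with the long sides, which are flat. Origin: centre of its underside, z up. About 200 g.
- power_pack: Black plastic power pack with a thin grey line around it, bottom of the stack: 100 mm long (x), 64 mm wide (y), 36 mm high. Origin: centre of its underside, z up. About 400 g.
- spindle_stand: White square block 90 x 90 mm, 12 mm high, fixed to the bench, with an upright steel pin 8 mm thick in its middle that rises 40 mm above the block (pointed over its top 5 mm; its tip is 52 mm above the bench). Place of the bobbin, which slips over the pin and rests on the block. Origin: centre of its underside, z up.
- cork_pad: Round brown cork pad 96 mm across, 6 mm high, flat on top, fixed to the bench. Place of the loudspeaker. Origin: centre of its underside, z up.
- blue_tray: Shallow blue plastic tray fixed to the bench, outside 134 mm long (x) by 98 mm wide (y) by 10 mm high, walls 4 mm thick, floor 4 mm thick (inside 126 x 90 mm, 6 mm deep). Place of the heat sink, long side along the tray's long side. Origin: centre of its underside, z up.
- green_tray: Shallow green plastic tray fixed to the bench, same shape and size as the blue tray. Place of the power pack, long side along the tray's long side. Origin: centre of its underside, z up.
- jar: Bystander, not to be moved: small round glass jar with an orange cap, 42 mm across, 50 mm high, standing among the places. Origin: centre of its underside.
- meter: Bystander, not to be moved: orange and black hand-held meter lying on its back, 140 x 72 x 32 mm with a grey dial 8 mm higher. Origin: centre of its underside.

How it is judged (in metres and radians):
At the end, for the whole second after the job is handed in: Bobbin over the pin on its block (centres within 8 mm), loudspeaker on the cork pad, heat sink on the blue tray's floor, power pack on the green tray's floor (each within 15 mm of the middle); all upright within 0.1 rad, seated within 3 mm, released and at rest (horizontal distance between bobbin and spindle_stand below 0.008 m and z of bobbin in the frame of spindle_stand between 0.008 and 0.015 m and angle between each of bobbin, loudspeaker, heat_sink, power_pack's own z axis and vertical below 0.1 rad and linear speed of each of bobbin, loudspeaker, heat_sink, power_pack below 0.02 m/s and angular speed of each of bobbin, loudspeaker, heat_sink, power_pack below 0.2 rad/s and contact force between the fingers and bobbin below 0.1 N and horizontal distance between loudspeaker and cork_pad below 0.015 m and z of loudspeaker in the frame of cork_pad between 0.002 and 0.009 m and contact force between the fingers and loudspeaker below 0.1 N and horizontal distance between heat_sink and blue_tray below 0.015 m and z of heat_sink in the frame of blue_tray between 0 and 0.007 m and contact force between the fingers and heat_sink below 0.1 N and horizontal distance between power_pack and green_tray below 0.015 m and z of power_pack in the frame of green_tray between 0 and 0.007 m and contact force between the fingers and power_pack below 0.1 N); the robot touches nothing.
It fails at once if a part of the stack topples (tilts more than about 45 degrees) (angle between any of bobbin, loudspeaker, heat_sink, power_pack's own z axis and vertical above 0.8 rad).
It fails at once if a part is dropped or slammed onto its place (more than 60 N) (contact force between bobbin and spindle_stand above 60 N or contact force between loudspeaker and cork_pad above 60 N or contact force between heat_sink and blue_tray above 60 N or contact force between power_pack and green_tray above 60 N).
It fails at once if the jar or the meter is disturbed (moved more than 20 mm) (distance of any of jar, meter from where it was at the start of the episode above 0.02 m).
It also fails if it takes over 122 s, if anything falls off the work surface, if the arm or the gripper's body presses on something with over 40 N, if the wrist force passes 120 N, or if a joint passes its speed limit or range.

ROBOT

A 6-joint arm with a two-finger parallel gripper is mounted at the origin on the work surface. World frame = base frame: x ahead of the robot, y to its left, z up, the work surface at z = 0. Lengths are in m, angles in degrees, forces in N, time in s.
With the tool pointing down it reaches from about 0.4 to 0.825 m from the base axis. Payload 7 kg.
Tool frame: the origin (TCP) lies on the centre line of the jaws, within the pads' length; the fingertips stand 11 mm ahead of it and the grasp point (between the pads) lies 8 mm behind it; z points along the fingers, y is the direction in which the jaws open and shut (so a half turn about z gives the same grasp; the last joint's range is limited). The gripper opens to 88 mm and grips with 3 to 60 N. Pads are 19 mm wide; open, the fingers measure 130 mm over their backs; the gripper's body (78 mm by 193 mm) begins 47 mm behind the grasp point.
Start: joints at [-59.983, 20.546, 0.682, 0, -70.136, -16.507], TCP at [0.158, -0.656, 0.238] pointing down, gripper open.
Joint ranges: [-176.03, 176.03], [-82.01, 121.73], [-58.28, 71.71], [-173.87, 95.51], [-174.79, -0.11], [-173.66, 173.66]. Speed limits (degrees/s): [136.94, 136.94, 172.46, 180, 180, 180].

INTERFACE

Orientations are given as [roll, pitch, yaw] about the fixed x, y, z axes, in that order (R = Rz(yaw) Ry(pitch) Rx(roll)).
In Python, from plant import ctrl, cams, order gives the robot as it stands.
- The arm moves only by the tool jog_arm, never from a script. Its argument "motion" is a list of rows, each an object with "offset": the shift along the tool's x, y, z in mm, a list of three; "roll": the turn about the tool's z in rad; "hand": the finger opening in mm, from 0 to 87.6. A call has 1 to 20 rows; each row is the pose to reach, as a shift and turn from the pose commanded when the call began, along the tool's axes at that moment; what a row does not reach only later rows make up. A row lasts 1/12 s, in which the tool goes at most 41.7 mm and 7.16 degrees, less where a joint would pass 70% of its speed; a pose out of reach is approached as far as the arm can. A call with a gripper value outside its range is refused whole. The fingers move at their own pace and stop on an object; the grip force is fixed at half the most. Time passes only in rows, so rows that repeat a pose let the fingers close. It gives the time, the measured TCP pose, the force and the opening at its end, in the units of the state.
- ctrl.get_obs(): the state, without advancing time (a new reading comes with each control period).
- cams.snapshot(name): name is "scene" or "top" or "wrist"; returns a dict with "img" (420x560x3 uint8, red, green, blue), "K" (3x3 intrinsics, pixels), "D" ([k1, k2, p1, p2, k3] as OpenCV has them; the pictures are not rectified), "cam_to_world" (4x4, takes a point from camera to world coordinates); the wrist camera has in their place "T_tool_cam" (4x4, takes a point from camera to tool coordinates, whose origin is the TCP and whose axes are the flange's). Camera axes: x right, y down, z forward; pixel columns grow to the right and rows downward; lengths in m; the calibration is good to about 2 mm. A picture is of the moment at which its call begins: read the wrist's pose just before it. There is no depth.
- order.close_job(): hands the job in, once; it reports no verdict.
The state is a dict: "clock": time; "joint_pos": joint angles; "qvel": joint speeds; "tau": joint torques, N m; "tool_pos": TCP position; "orientation": TCP orientation; "force": force on the tool from outside, world axes, zero at the start; "moment": the same for the moment, N m; "opening": finger opening in m.
Only numpy, scipy, OpenCV 4.12 (cv2) and the standard library are available. Lean on these libraries where they do the work, as an engineer would, in place of code of your own. Each camera call takes 0.05 s, during which the arm holds its last target. There are 200 camera calls.

## Working session

There is one attempt and no reset: what is moved stays moved. The work goes in short steps, Python scripts to look and compute and a tool call to move; the robot and the scene stay as the last step left them, time stands still between calls to the robot, and variables do not carry over. Pictures are saved under pics/ and viewed, about 12 in all and at most 16, crops included, and the job is handed in when it is done.

Besides the shell and the picture viewer there is one more tool, called as a command line: name --argument value ..., lists and objects as JSON in quotes. jog_arm: Moves the arm, as the interface text tells. Its arguments: {"type":"object","properties":{"motion":{"type":"array"}},"required":["motion"]}

```bash
mkdir -p pics; ls
cat > h.py <<'E'
import numpy as np, cv2
from plant import ctrl,cams,order
from scipy.spatial.transform import Rotation as R
def snap(n):
    o=ctrl.get_obs(); s=cams.snapshot(n)
    if n=="wrist":
        T=np.eye(4); T[:3,3]=o["tool_pos"]; T[:3,:3]=R.from_euler("xyz",o["orientation"],degrees=True).as_matrix()
        s["cam_to_world"]=T@np.array(s["T_tool_cam"])
    return s
def ray(s,px,z):
    px=np.array(px,float).reshape(-1,1,2)
    u=cv2.undistortPoints(px,np.array(s["K"],float),np.array(s["D"],float)).reshape(-1,2)
    M=np.array(s["cam_to_world"]); d=np.c_[u,np.ones(len(u))]@M[:3,:3].T; c=M[:3,3]
    return (c+d*((z-c[2])/d[:,2])[:,None])[:,:2]
def save(s,name): cv2.imwrite("pics/"+name+".png",s["img"][:,:,::-1])
E
python3 - <<'E'
from h import *
print(ctrl.get_obs())
for n in("scene","top"):
    s=snap(n); save(s,n+"0"); print(n,np.round(s["cam_to_world"],3).tolist(),np.round(s["K"],1).tolist())
    np.save("pics/"+n+"0.npy",s,allow_pickle=True)
E
```

```text
pics
{'clock': 0.0, 'joint_pos': array([-5.99812623e+01,  2.05894986e+01,  6.32158505e-01, -2.00712867e-02,
       -7.01363240e+01, -1.65074691e+01]), 'qvel': array([ 0.01658982, -0.03755943, -0.09241551, -0.00943378,  0.02655956,
       -0.078585  ]), 'tau': array([-6.14140981e-05, -5.82718313e+01,  2.93056995e+01,  6.99693963e+00,
        6.89837529e-03, -1.31207166e-04]), 'tool_pos': array([ 0.15756616, -0.65584771,  0.23663242]), 'orientation': array([ 1.79904835e+02, -8.52571212e-03, -1.66495560e+02]), 'force': array([ 0.38535715, -0.34105708,  0.1230562 ]), 'moment': array([ 0.06984637,  0.01757186, -0.04287966]), 'opening': 0.08762387781933739}
scene [[0.217, 0.586, -0.781, 1.357], [0.976, -0.114, 0.186, -0.136], [0.02, -0.802, -0.596, 0.707], [0.0, 0.0, 0.0, 1.0]] [[517.3, 0.0, 280.5], [0.0, 517.3, 202.6], [0.0, 0.0, 1.0]]
top [[0.026, -0.995, 0.098, 0.48], [-1.0, -0.026, 0.008, 0.076], [-0.006, -0.099, -0.995, 1.072], [0.0, 0.0, 0.0, 1.0]] [[439.1, 0.0, 279.6], [0.0, 439.1, 206.9], [0.0, 0.0, 1.0]]
```

View pics/top0.png

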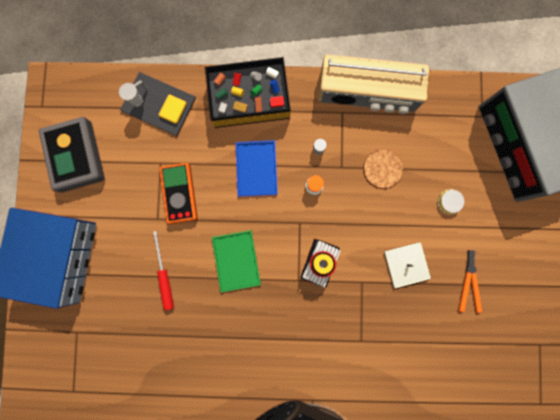

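View pics/scene0.png

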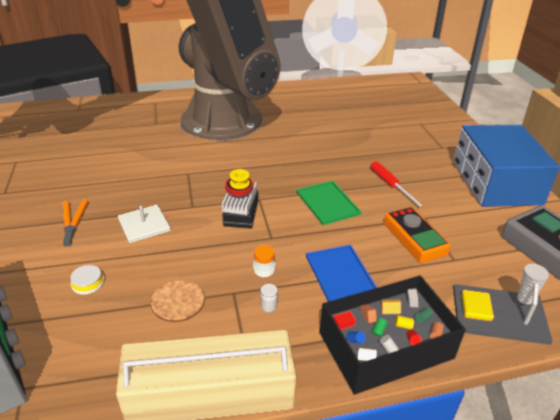

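Top view: stack at about (322,264), stand (408,265), cork (384,169), blue tray (257,169), green tray (237,261), jar (315,185), meter (178,192). The scene view agrees; a small shaker also stands at top (320,146). Now I'll measure these.

```bash
cat >> h.py <<'E'
def hsvmask(s,lo,hi,box=None):
    h=cv2.cvtColor(s["img"],cv2.COLOR_RGB2HSV); m=cv2.inRange(h,np.array(lo),np.array(hi))
    if box is not None:
        b=np.zeros_like(m); x0,y0,x1,y1=box; b[y0:y1,x0:x1]=255; m&=b
    return m
def big(m):
    m=cv2.morphologyEx(m,cv2.MORPH_CLOSE,np.ones((5,5)))
    c,_=cv2.findContours(m,cv2.RETR_EXTERNAL,cv2.CHAIN_APPROX_NONE)
    return max(c,key=cv2.contourArea).reshape(-1,2) if c else None
def rect(s,c,z):
    """centre, sizes (m, long first), yaw (deg) of long side of the contour on plane z"""
    p=ray(s,c,z); (cx,cy),(w,h),a=cv2.minAreaRect((p*1000).astype(np.float32))
    if w<h: w,h,a=h,w,a+90
    return np.round([cx,cy,w,h,(a+90)%180-90],1)
E
python3 - <<'E'
from h import *
s=np.load("pics/top0.npy",allow_pickle=True).item()
for n,lo,hi,box,z in [("blue",(105,120,60),(130,255,255),(225,130,290,205),.010),
 ("green",(45,100,40),(80,255,255),(200,220,270,300),.010),
 ("stand",(0,0,150),(180,70,255),(375,235,440,295),.012),
 ("cork",(0,60,90),(25,255,255),None,.006),
 ("jar",(5,180,180),(18,255,255),(300,170,330,200),.05),
 ("bobbin",(22,150,120),(35,255,255),(300,235,345,295),.106),
 ("meter",(0,0,0),(180,255,90),(155,155,200,225),.03)]:
    if n=="cork":
        continue
    c=big(hsvmask(s,lo,hi,box)); print(n,rect(s,c,z),len(c))
print("cork",ray(s,[[384,169]],.006))
# spk: red
c=big(hsvmask(s,(170,120,80),(180,255,255),(300,235,345,295))|hsvmask(s,(0,150,80),(6,255,255),(300,235,345,295))); print("red",rect(s,c,.08))
print("stack sides",ray(s,[[313,243],[340,248],[329,288],[303,280]],.058))
E
```

```text
blue [680.  144.8 133.9  96.1   3.9] 180
green [452.2 186.7 133.4  97.9  11.8] 183
stand [ 453.3 -225.2   90.6   90.5  -74. ] 140
jar [641.2   1.2  35.7  35.3   1.1] 45
bobbin [454.1 -13.4  41.6  41.2 -88.5] 55
meter [590.7 327.9  80.2  54.7  10.1] 108
cork [[ 0.68606771 -0.1701897 ]]
red [452.3 -15.8  56.1  53.5 -88.8]
stack sides [[ 0.49906834  0.00493787]
 [ 0.48918292 -0.05736517]
 [ 0.39760781 -0.03354914]
 [ 0.41416946  0.0261381 ]]
```

```bash
cat >> h.py <<'E'
def go(x,y,z,yaw,o=None):
    """tool-axis offset (mm) and roll (rad) to world target (mm, deg), tool taken as pointing down"""
    o=o or ctrl.get_obs(); p=np.array(o["tool_pos"])*1000; a=o["orientation"][2]; r=np.radians(a)
    d=np.array([x,y,z])-p; X=np.array([np.cos(r),np.sin(r)]); Y=np.array([np.sin(r),-np.cos(r)])
    print("from",np.round(p,1),round(a,2),"offset",np.round([d[:2]@X,d[:2]@Y,-d[2]],1),"roll",round(np.radians((a-yaw+180)%360-180),3))
E
python3 - <<'E'
from h import *
go(435,-225,237,-194)
s=snap("wrist"); print(np.round(s["T_tool_cam"],3),s["K"])
E
```

```text
from [ 157.5 -655.9  236.7] -166.5 offset [-3.704e+02  3.542e+02 -3.000e-01] roll 0.48
[[ 0.001 -0.967 -0.255  0.068]
 [ 1.     0.     0.002 -0.001]
 [-0.002 -0.255  0.967 -0.147]
 [ 0.     0.     0.     1.   ]] [[302.54037537   0.         276.77653952]
 [  0.         302.54037537 211.8095603 ]
 [  0.           0.           1.        ]]
```

jog_arm --motion '[{"offset": [-30,29,0],"roll": 0.04,"hand": 80},{"offset": [-60,58,0],"roll": 0.08,"hand": 80},{"offset": [-90,87,0],"roll": 0.12,"hand": 80},{"offset": [-120,115,0],"roll": 0.16,"hand": 80},{"offset": [-150,144,0],"roll": 0.2,"hand": 80},{"offset": [-180,172,0],"roll": 0.24,"hand": 80},{"offset": [-210,201,0],"roll": 0.28,"hand": 80},{"offset": [-240,230,0],"roll": 0.32,"hand": 80},{"offset": [-270,258,0],"roll": 0.36,"hand": 80},{"offset": [-300,287,0],"roll": 0.4,"hand": 80},{"offset": [-330,316,0],"roll": 0.44,"hand": 80},{"offset": [-360,344,0],"roll": 0.48,"hand": 80},{"offset": [-370,354,0],"roll": 0.48,"hand": 80},{"offset": [-370,354,0],"roll": 0.48,"hand": 80},{"offset": [-370,354,0],"roll": 0.48,"hand": 80}]'

```text
clock: 1.4
tool_pos: [0.435, -0.2248, 0.2374]
orientation: [-180.0, -0.0, 166.2]
force: [0.2, -0.3, 0.3]
opening: 0.0802
```

Run:
```python
from h import *
s=snap("wrist"); save(s,"w1")
c=big(hsvmask(s,(0,0,170),(180,60,255))); print("stand",rect(s,c,.012), c.min(0),c.max(0))
go(453,-14,190,-194)
```

```text
stand [ 453.1 -224.4   89.6   89.5   15.8] [233 155] [326 246]
from [ 434.5 -225.5  237.4] 166.08 offset [ 33.  209.7  47.4] roll 0.001
```

View pics/w1.png

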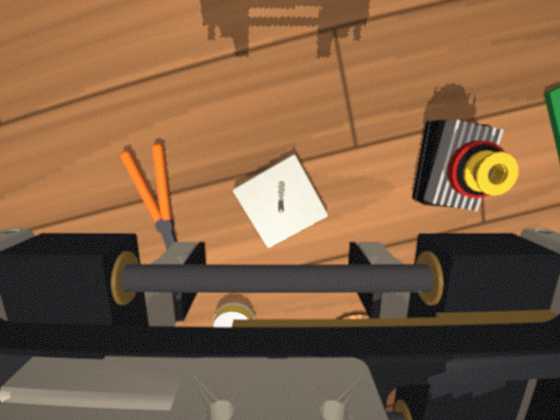

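The wrist view shows the stand centred at about (280,200), which gives (453,-224), matching the top view to 1 mm. The pin is in its middle and the stack is to the right at about (480,170).

jog_arm --motion '[{"offset": [3,21,3],"roll": 0,"hand": 80},{"offset": [6,50,6],"roll": 0,"hand": 80},{"offset": [10,85,10],"roll": 0,"hand": 80},{"offset": [15,120,15],"roll": 0,"hand": 80},{"offset": [20,155,20],"roll": 0,"hand": 70},{"offset": [26,185,30],"roll": 0,"hand": 70},{"offset": [33,205,40],"roll": 0,"hand": 70},{"offset": [33,210,47],"roll": 0,"hand": 70},{"offset": [33,210,47],"roll": 0,"hand": 70},{"offset": [33,210,47],"roll": 0,"hand": 70}]'

```text
clock: 2.28
tool_pos: [0.4533, -0.0148, 0.1905]
orientation: [-180.0, -0.0, 166.0]
force: [0.3, 0.2, -0.3]
opening: 0.0699
```

Run:
```python
from h import *
s=snap("wrist"); save(s,"w2")
c=big(hsvmask(s,(22,150,120),(35,255,255),(100,60,460,400))); print("bobbin",rect(s,c,.106),c.min(0),c.max(0))
go(453,-14,96,-194)
```

```text
bobbin [451.1 -12.6  43.3  40.6 -28. ] [253 191] [305 243]
from [453.6 -15.1 190.8] 165.95 offset [ 0.8  0.9 94.8] roll -0.001
```

View pics/w2.png

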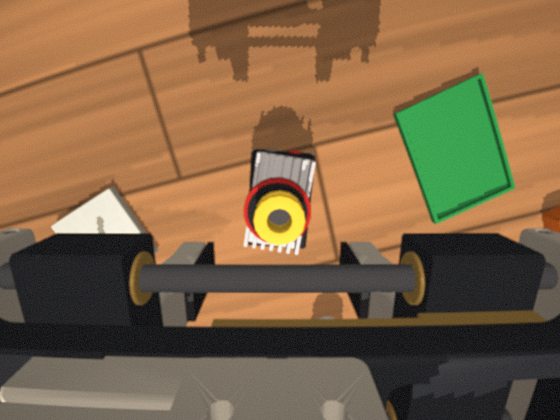

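The bobbin is at (279,217), centred between the fingers and about 2 mm off, with the stack below nearly aligned. I'll descend and grip.

jog_arm --motion '[{"offset": [2,1,15],"roll": 0,"hand": 66},{"offset": [2,1,35],"roll": 0,"hand": 66},{"offset": [2,1,55],"roll": 0,"hand": 66},{"offset": [2,1,72],"roll": 0,"hand": 66},{"offset": [2,1,84],"roll": 0,"hand": 66},{"offset": [2,1,92],"roll": 0,"hand": 66},{"offset": [2,1,95],"roll": 0,"hand": 66},{"offset": [2,1,95],"roll": 0,"hand": 55},{"offset": [2,1,95],"roll": 0,"hand": 46},{"offset": [2,1,95],"roll": 0,"hand": 40},{"offset": [2,1,95],"roll": 0,"hand": 36},{"offset": [2,1,95],"roll": 0,"hand": 36},{"offset": [2,1,95],"roll": 0,"hand": 36},{"offset": [2,1,95],"roll": 0,"hand": 36}]'

```text
clock: 3.5
tool_pos: [0.4523, -0.0123, 0.0962]
orientation: [180.0, 0.1, 166.0]
force: [-0.7, -0.1, 6.2]
opening: 0.0405
```

jog_arm --motion '[{"offset": [0,0,-3],"roll": 0,"hand": 36},{"offset": [0,0,-10],"roll": 0,"hand": 36},{"offset": [0,0,-22],"roll": 0,"hand": 36},{"offset": [0,0,-36],"roll": 0,"hand": 36},{"offset": [0,0,-46],"roll": 0,"hand": 36},{"offset": [0,0,-50],"roll": 0,"hand": 36},{"offset": [0,0,-50],"roll": 0,"hand": 36}]'

```text
clock: 4.08
tool_pos: [0.4523, -0.0122, 0.1467]
orientation: [179.9, 0.1, 166.0]
force: [0.1, -1.1, 0.3]
opening: 0.0405
```

Run:
```python
from h import *
s=snap("wrist"); save(s,"w3")
c=big(hsvmask(s,(22,150,120),(35,255,255),(100,60,460,400))); print("bobbin",rect(s,c,.156),c.min(0),c.max(0))
go(453,-224.5,146,-194)
print(ctrl.get_obs()["opening"])
```

```text
bobbin [437.6  -8.6  37.9  19.6  76. ] [239 226] [316 264]
from [451.9 -12.3 145.9] 166.0 offset [-5.240e+01 -2.056e+02 -1.000e-01] roll 0.0
0.04034509229261007
```

View pics/w3.png

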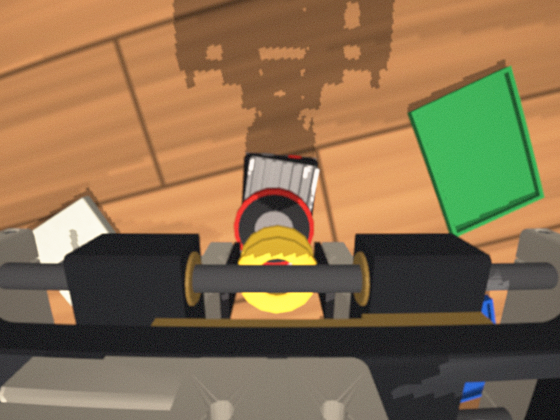

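The bobbin is held centred in the jaws (top flange about (278,275)); the stack below is undisturbed. Next I move it to the stand.

jog_arm --motion '[{"offset": [-2,-8,0],"roll": 0,"hand": 36},{"offset": [-6,-24,0],"roll": 0,"hand": 36},{"offset": [-12,-46,0],"roll": 0,"hand": 36},{"offset": [-18,-71,0],"roll": 0,"hand": 36},{"offset": [-24,-96,0],"roll": 0,"hand": 36},{"offset": [-31,-121,0],"roll": 0,"hand": 36},{"offset": [-37,-146,0],"roll": 0,"hand": 36},{"offset": [-43,-170,0],"roll": 0,"hand": 36},{"offset": [-48,-189,0],"roll": 0,"hand": 36},{"offset": [-51,-201,0],"roll": 0,"hand": 36},{"offset": [-52.5,-205.5,0],"roll": 0,"hand": 36},{"offset": [-52.5,-205.5,0],"roll": 0,"hand": 36},{"offset": [-52.5,-205.5,0],"roll": 0,"hand": 36}]'

```text
clock: 5.22
tool_pos: [0.4525, -0.2246, 0.1449]
orientation: [180.0, -0.1, 166.0]
force: [-0.9, 0.2, 0.4]
opening: 0.0404
```

Run:
```python
from h import *
go(453,-224.5,28,-194)
```

```text
from [ 452.5 -224.6  144.9] 165.96 offset [ -0.5   0.2 116.9] roll -0.001
```

jog_arm --motion '[{"offset": [0,0,10],"roll": 0,"hand": 36},{"offset": [0,0,25],"roll": 0,"hand": 36},{"offset": [0,0,40],"roll": 0,"hand": 36},{"offset": [0,0,55],"roll": 0,"hand": 36},{"offset": [0,0,70],"roll": 0,"hand": 36},{"offset": [0,0,83],"roll": 0,"hand": 36},{"offset": [0,0,95],"roll": 0,"hand": 36},{"offset": [0,0,104],"roll": 0,"hand": 36},{"offset": [0,0,110],"roll": 0,"hand": 36},{"offset": [0,0,114],"roll": 0,"hand": 36},{"offset": [0,0,116],"roll": 0,"hand": 36},{"offset": [0,0,117],"roll": 0,"hand": 36},{"offset": [0,0,117],"roll": 0,"hand": 36}]'

```text
clock: 6.3
tool_pos: [0.4533, -0.2245, 0.0288]
orientation: [180.0, 0.0, 166.0]
force: [-0.1, -0.7, -1.2]
opening: 0.0402
```

jog_arm --motion '[{"offset": [0,0,0.8],"roll": 0,"hand": 36},{"offset": [0,0,1.5],"roll": 0,"hand": 36},{"offset": [0,0,2],"roll": 0,"hand": 36},{"offset": [0,0,2],"roll": 0,"hand": 36}]'

```text
clock: 6.63
tool_pos: [0.4531, -0.2246, 0.0267]
orientation: [180.0, 0.0, 166.0]
force: [-0.0, 0.8, -0.1]
opening: 0.0403
```

jog_arm --motion '[{"offset": [0,0,0.5],"roll": 0,"hand": 36},{"offset": [0,0,1],"roll": 0,"hand": 36},{"offset": [0,0,1.3],"roll": 0,"hand": 36},{"offset": [0,0,1.3],"roll": 0,"hand": 36}]'

```text
clock: 6.97
tool_pos: [0.4532, -0.2246, 0.0262]
orientation: [-180.0, 0.0, 166.0]
force: [-2.8, 2.2, 12.1]
opening: 0.0407
```

Contact at the expected height; I release, rise and go back above the stack.

jog_arm --motion '[{"offset": [0,0,0],"roll": 0,"hand": 44},{"offset": [0,0,0],"roll": 0,"hand": 52},{"offset": [0,0,0],"roll": 0,"hand": 60},{"offset": [0,0,0],"roll": 0,"hand": 66},{"offset": [0,0,0],"roll": 0,"hand": 66},{"offset": [0,0,-8],"roll": 0,"hand": 66},{"offset": [0,0,-22],"roll": 0,"hand": 66},{"offset": [0,0,-50],"roll": 0,"hand": 66},{"offset": [0,0,-85],"roll": 0,"hand": 66},{"offset": [0,0,-120],"roll": 0,"hand": 70},{"offset": [0,0,-150],"roll": 0,"hand": 75},{"offset": [0,0,-163],"roll": 0,"hand": 80},{"offset": [0,0,-163],"roll": 0,"hand": 80},{"offset": [0,0,-163],"roll": 0,"hand": 80}]'

```text
clock: 8.13
tool_pos: [0.4533, -0.2245, 0.1894]
orientation: [180.0, 0.1, 166.0]
force: [-0.9, -0.1, -1.1]
opening: 0.0798
```

Run:
```python
from h import *
s=snap("wrist")
c=big(hsvmask(s,(22,150,120),(35,255,255),(150,60,410,400))); print("bobbin",rect(s,c,.036),c.min(0),c.max(0))
save(s,"w4")
go(452,-13,190,-194)
```

```text
bobbin [ 452.9 -224.7   40.6   37.7  -14. ] [258 181] [295 220]
from [ 452.6 -224.4  188.2] 165.99 offset [ 51.7 204.9  -1.8] roll -0.0
```

View pics/w4.png

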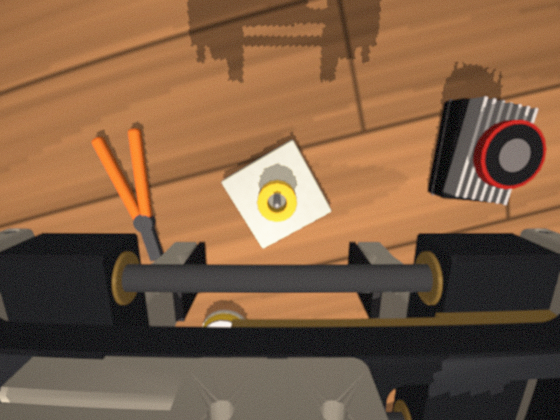

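The bobbin (277,200) sits flat on the block with the pin through its bore, within 1 mm. The loudspeaker is next.

jog_arm --motion '[{"offset": [6,25,0],"roll": 0,"hand": 80},{"offset": [15,60,0],"roll": 0,"hand": 80},{"offset": [24,95,0],"roll": 0,"hand": 80},{"offset": [33,130,0],"roll": 0,"hand": 80},{"offset": [42,165,0],"roll": 0,"hand": 80},{"offset": [49,193,0],"roll": 0,"hand": 80},{"offset": [51.5,205,0],"roll": 0,"hand": 80},{"offset": [51.5,205,0],"roll": 0,"hand": 80},{"offset": [51.5,205,0],"roll": 0,"hand": 80}]'

```text
clock: 8.93
tool_pos: [0.4519, -0.0127, 0.1871]
orientation: [-179.9, -0.1, 166.1]
force: [-0.9, 0.4, -0.5]
opening: 0.0797
```

Run:
```python
from h import *
s=snap("wrist"); save(s,"w5")
b=(200,130,350,320)
c=big(hsvmask(s,(170,120,80),(180,255,255),b)|hsvmask(s,(0,150,80),(6,255,255),b)); c=cv2.convexHull(c).reshape(-1,2)
print("red",rect(s,c,.082),c.min(0),c.max(0))
go(452,-13,73,-194)
```

```text
red [451.7 -14.6  58.   57.3 -13.9] [242 181] [308 246]
from [452.  -13.3 187.3] 166.06 offset [1.000e-01 3.000e-01 1.143e+02] roll 0.001
```

View pics/w5.png

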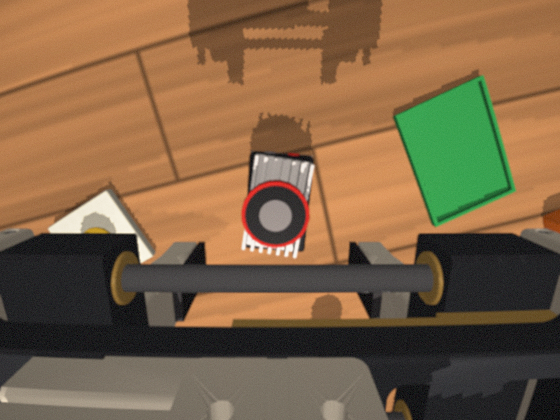

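The loudspeaker is at (275,214), nearly centred in the open jaws. I descend and grip its frame.

jog_arm --motion '[{"offset": [0,-1.5,20],"roll": 0,"hand": 80},{"offset": [0,-1.5,45],"roll": 0,"hand": 80},{"offset": [0,-1.5,70],"roll": 0,"hand": 80},{"offset": [0,-1.5,90],"roll": 0,"hand": 80},{"offset": [0,-1.5,104],"roll": 0,"hand": 80},{"offset": [0,-1.5,111],"roll": 0,"hand": 80},{"offset": [0,-1.5,114],"roll": 0,"hand": 80},{"offset": [0,-1.5,114],"roll": 0,"hand": 72},{"offset": [0,-1.5,114],"roll": 0,"hand": 65},{"offset": [0,-1.5,114],"roll": 0,"hand": 60},{"offset": [0,-1.5,114],"roll": 0,"hand": 54},{"offset": [0,-1.5,114],"roll": 0,"hand": 54},{"offset": [0,-1.5,114],"roll": 0,"hand": 54},{"offset": [0,-1.5,114],"roll": 0,"hand": 54}]'

```text
clock: 10.15
tool_pos: [0.4529, -0.0145, 0.0751]
orientation: [180.0, 0.1, 166.0]
force: [-1.1, 0.2, 5.9]
opening: 0.0589
```

jog_arm --motion '[{"offset": [0,0,-3],"roll": 0,"hand": 54},{"offset": [0,0,-10],"roll": 0,"hand": 54},{"offset": [0,0,-25],"roll": 0,"hand": 54},{"offset": [0,0,-45],"roll": 0,"hand": 54},{"offset": [0,0,-65],"roll": 0,"hand": 54},{"offset": [0,0,-82],"roll": 0,"hand": 54},{"offset": [0,0,-90],"roll": 0,"hand": 54},{"offset": [0,0,-90],"roll": 0,"hand": 54}]'

```text
clock: 10.82
tool_pos: [0.4532, -0.0142, 0.1662]
orientation: [179.9, 0.2, 166.0]
force: [0.6, -0.1, -2.1]
opening: 0.0592
```

Run:
```python
from h import *
go(686,-170,165,-194)
s=np.load("pics/top0.npy",allow_pickle=True).item()
h=cv2.cvtColor(s["img"],cv2.COLOR_RGB2HSV); print(h[169,375:393:4],h[140,375:393:4], h[200,375:393:4])
cv2.imwrite("pics/c1.png",cv2.resize(s["img"][135:205,340:430,::-1],None,fx=6,fy=6))
```

```text
from [453.2 -14.2 166.2] 166.03 offset [-263.5  -94.9    1.2] roll 0.0
[[ 14 151 223]
 [ 13 150 220]
 [ 15 142 235]
 [ 13 147 218]
 [ 15 141 237]] [[ 14 156 199]
 [ 14 157 196]
 [ 14 159 196]
 [ 14 160 194]
 [ 13 160 195]] [[ 14 159 196]
 [ 14 159 194]
 [ 14 158 195]
 [ 14 160 191]
 [ 14 160 191]]
```

View pics/c1.png

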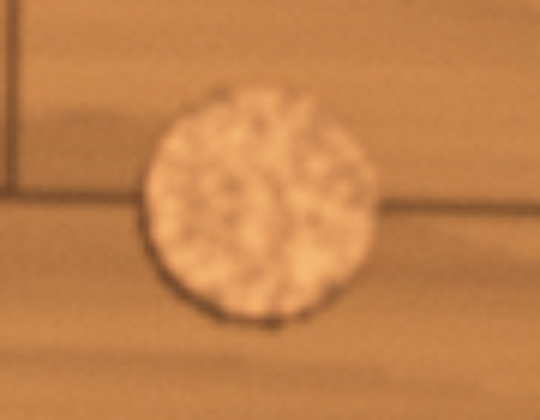

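The cork is centred in the crop at about (261,203), i.e. top pixel (383.2,168.5), or about (687,-168.5).

jog_arm --motion '[{"offset": [-8,-3,0],"roll": 0,"hand": 54},{"offset": [-25,-9,0],"roll": 0,"hand": 54},{"offset": [-48,-17,0],"roll": 0,"hand": 54},{"offset": [-73,-26,0],"roll": 0,"hand": 54},{"offset": [-98,-35,0],"roll": 0,"hand": 54},{"offset": [-123,-43,0],"roll": 0,"hand": 54},{"offset": [-148,-52,0],"roll": 0,"hand": 54},{"offset": [-173,-61,0],"roll": 0,"hand": 54},{"offset": [-198,-70,0],"roll": 0,"hand": 54},{"offset": [-223,-79,0],"roll": 0,"hand": 54},{"offset": [-243,-86,0],"roll": 0,"hand": 54},{"offset": [-257,-90,0],"roll": 0,"hand": 54},{"offset": [-264,-93,0],"roll": 0,"hand": 54},{"offset": [-264,-93,0],"roll": 0,"hand": 54},{"offset": [-264,-93,0],"roll": 0,"hand": 54}]'

```text
clock: 12.07
tool_pos: [0.6851, -0.1689, 0.1624]
orientation: [-180.0, -0.2, 166.0]
force: [1.1, 1.2, -1.0]
opening: 0.059
```

Run:
```python
from h import *
go(687,-168.5,27,-194)
s=snap("wrist"); save(s,"w6")
```

```text
from [ 685.1 -168.9  162.4] 165.97 offset [ -1.7   0.8 135.4] roll -0.001
```

View pics/w6.png

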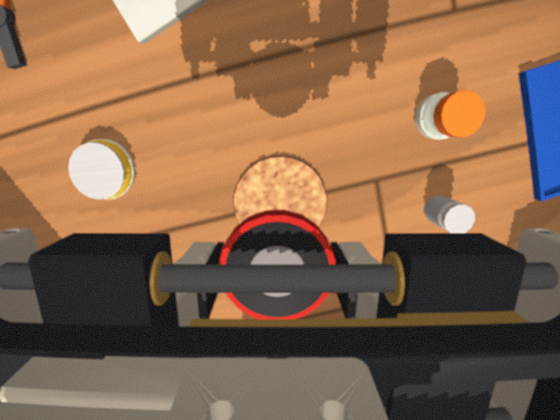

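The speaker is held level at (277,268); the cork's visible edge spans columns 233–327, top row 154.

Run:
```python
from h import *
s=snap("wrist"); p=ray(s,[[233,197],[327,197],[280,154]],.006)*1000
c=p[:2].mean(0); d=(c-p[2]); print(p,c, p[2]+48*d/np.linalg.norm(d))
```

```text
[[ 670.04420439 -211.2163215 ]
 [ 693.35063598 -117.63164297]
 [ 639.49585936 -154.06900579]] [ 681.69742019 -164.42398224] [ 686.11304683 -165.5074424 ]
```

jog_arm --motion '[{"offset": [-1,2,8],"roll": 0,"hand": 54},{"offset": [-1,2,24],"roll": 0,"hand": 54},{"offset": [-1,2,42],"roll": 0,"hand": 54},{"offset": [-1,2,60],"roll": 0,"hand": 54},{"offset": [-1,2,78],"roll": 0,"hand": 54},{"offset": [-1,2,95],"roll": 0,"hand": 54},{"offset": [-1,2,110],"roll": 0,"hand": 54},{"offset": [-1,2,121],"roll": 0,"hand": 54},{"offset": [-1,2,129],"roll": 0,"hand": 54},{"offset": [-1,2,133],"roll": 0,"hand": 54},{"offset": [-1,2,134],"roll": 0,"hand": 54},{"offset": [-1,2,134],"roll": 0,"hand": 54}]'

```text
clock: 13.17
tool_pos: [0.6877, -0.167, 0.0306]
orientation: [180.0, 0.0, 166.0]
force: [0.3, -0.3, -0.4]
opening: 0.0592
```

jog_arm --motion '[{"offset": [0,0,1.5],"roll": 0,"hand": 54},{"offset": [0,0,3],"roll": 0,"hand": 54},{"offset": [0,0,4.5],"roll": 0,"hand": 54},{"offset": [0,0,5.5],"roll": 0,"hand": 54},{"offset": [0,0,6],"roll": 0,"hand": 54},{"offset": [0,0,6],"roll": 0,"hand": 54}]'

```text
clock: 13.67
tool_pos: [0.6873, -0.167, 0.0242]
orientation: [-180.0, -0.0, 166.0]
force: [-0.6, 0.3, -0.4]
opening: 0.059
```

jog_arm --motion '[{"offset": [0,0,0.5],"roll": 0,"hand": 54},{"offset": [0,0,1],"roll": 0,"hand": 54},{"offset": [0,0,1.5],"roll": 0,"hand": 54},{"offset": [0,0,1.5],"roll": 0,"hand": 54}]'

```text
clock: 14.0
tool_pos: [0.6875, -0.167, 0.0232]
orientation: [-180.0, 0.0, 166.0]
force: [-0.7, 1.2, 1.2]
opening: 0.059
```

jog_arm --motion '[{"offset": [0,0,0.5],"roll": 0,"hand": 54},{"offset": [0,0,0.8],"roll": 0,"hand": 54},{"offset": [0,0,0.8],"roll": 0,"hand": 54}]'

```text
clock: 14.25
tool_pos: [0.6875, -0.1671, 0.0231]
orientation: [-180.0, 0.0, 166.0]
force: [-3.2, 1.3, 8.4]
opening: 0.0592
```

Seated (8 N). I release and lift.

jog_arm --motion '[{"offset": [0,0,0],"roll": 0,"hand": 62},{"offset": [0,0,0],"roll": 0,"hand": 70},{"offset": [0,0,0],"roll": 0,"hand": 80},{"offset": [0,0,0],"roll": 0,"hand": 80},{"offset": [0,0,0],"roll": 0,"hand": 80},{"offset": [0,0,-8],"roll": 0,"hand": 80},{"offset": [0,0,-22],"roll": 0,"hand": 80},{"offset": [0,0,-50],"roll": 0,"hand": 80},{"offset": [0,0,-85],"roll": 0,"hand": 80},{"offset": [0,0,-120],"roll": 0,"hand": 80},{"offset": [0,0,-150],"roll": 0,"hand": 80},{"offset": [0,0,-165],"roll": 0,"hand": 80},{"offset": [0,0,-165],"roll": 0,"hand": 80},{"offset": [0,0,-165],"roll": 0,"hand": 80}]'

```text
clock: 15.42
tool_pos: [0.6879, -0.167, 0.1889]
orientation: [179.9, 0.2, 166.0]
force: [0.8, -0.2, -0.5]
opening: 0.0798
```

Run:
```python
from h import *
s=snap("wrist")
b=(200,130,350,320)
c=big(hsvmask(s,(170,120,80),(180,255,255),b)|hsvmask(s,(0,150,80),(6,255,255),b)); c=cv2.convexHull(c).reshape(-1,2)
print("spk",rect(s,c,.030))
b=(360,40,559,230)
c=big(hsvmask(s,(5,180,180),(18,255,255),b)); print("jar",rect(s,c,.05))
go(445,-14,190,-194)
```

```text
spk [ 686.6 -166.9   59.1   57.1  -14. ]
jar [640.3   2.4  37.9  36.8  -6.1]
from [ 687.2 -166.9  187.3] 166.0 offset [272.   89.8  -2.7] roll -0.0
```

Speaker placed at (686.6,-166.9), within about 1 mm of the cork's centre. Back to the stack for the heat sink.

jog_arm --motion '[{"offset": [20,7,0],"roll": 0,"hand": 80},{"offset": [55,18,0],"roll": 0,"hand": 80},{"offset": [90,30,0],"roll": 0,"hand": 80},{"offset": [125,41,0],"roll": 0,"hand": 80},{"offset": [160,53,0],"roll": 0,"hand": 80},{"offset": [195,64,0],"roll": 0,"hand": 80},{"offset": [230,76,0],"roll": 0,"hand": 80},{"offset": [258,85,0],"roll": 0,"hand": 80},{"offset": [272,90,0],"roll": 0,"hand": 80},{"offset": [272,90,0],"roll": 0,"hand": 80},{"offset": [272,90,0],"roll": 0,"hand": 80}]'

```text
clock: 16.38
tool_pos: [0.4445, -0.0136, 0.1867]
orientation: [-180.0, -0.0, 166.1]
force: [-0.1, -0.5, -0.6]
opening: 0.0802
```

Run:
```python
from h import *
s=snap("wrist"); save(s,"w7"); np.save("pics/w7.npy",s,allow_pickle=True)
cv2.imwrite("pics/w7c.png",cv2.resize(s["img"][120:280,190:370,::-1],None,fx=3.5,fy=3.5))
go(453,-14,57,-194)
```

```text
from [445.2 -13.8 186.6] 166.06 offset [ -7.6   1.7 129.6] roll 0.001
```

View pics/w7c.png

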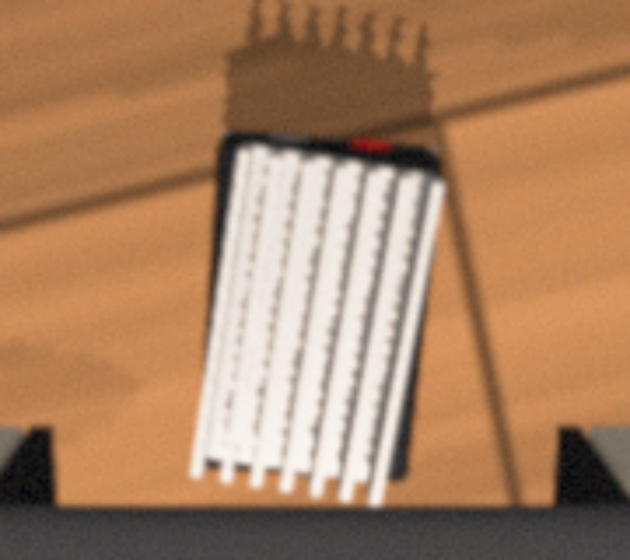

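Crop: heat sink top corners at about (237,146), (445,178), (385,505), (190,475); the pack beneath shows as black at its ends, turned a little differently.

Run:
```python
from h import *
s=np.load("pics/w7.npy",allow_pickle=True).item()
f=lambda P:np.array(P)/3.5+[190,120]
P=f([(237,146),(445,178),(385,505),(190,475)]); r=rect(s,P,.058); print("sink",r)
print(np.round(ray(s,P,.058)*1000,1))
# pack upper corners near end; far (bottom) right corner
print("pack corners",np.round(ray(s,f([(222,133),(440,152),(405,478)]),.036)*1000,1))
go(r[0],r[1],57,r[4]+180)
```

```text
sink [452.5 -13.2  93.1  55.5 -22.5]
[[399.1 -20.3]
 [420.   30.1]
 [506.1  -5.4]
 [484.1 -56.4]]
pack corners [[396.2 -25.3]
 [415.9  32.5]
 [509.1   1.8]]
from [445.2 -13.8 186.6] 166.06 offset [ -7.    2.4 129.6] roll 0.149
```

jog_arm --motion '[{"offset": [-3,1,20],"roll": 0.05,"hand": 80},{"offset": [-5,2,45],"roll": 0.1,"hand": 80},{"offset": [-7,2.5,70],"roll": 0.149,"hand": 80},{"offset": [-7,2.5,92],"roll": 0.149,"hand": 80},{"offset": [-7,2.5,110],"roll": 0.149,"hand": 80},{"offset": [-7,2.5,122],"roll": 0.149,"hand": 80},{"offset": [-7,2.5,129],"roll": 0.149,"hand": 80},{"offset": [-7,2.5,129.5],"roll": 0.149,"hand": 72},{"offset": [-7,2.5,129.5],"roll": 0.149,"hand": 64},{"offset": [-7,2.5,129.5],"roll": 0.149,"hand": 58},{"offset": [-7,2.5,129.5],"roll": 0.149,"hand": 54},{"offset": [-7,2.5,129.5],"roll": 0.149,"hand": 48},{"offset": [-7,2.5,129.5],"roll": 0.149,"hand": 48},{"offset": [-7,2.5,129.5],"roll": 0.149,"hand": 48},{"offset": [-7,2.5,129.5],"roll": 0.149,"hand": 48}]'

```text
clock: 17.68
tool_pos: [0.4532, -0.0131, 0.0582]
orientation: [180.0, 0.1, 157.5]
force: [-0.9, -0.8, 6.0]
opening: 0.0536
```

jog_arm --motion '[{"offset": [0,0,-3],"roll": 0,"hand": 48},{"offset": [0,0,-10],"roll": 0,"hand": 48},{"offset": [0,0,-25],"roll": 0,"hand": 48},{"offset": [0,0,-45],"roll": 0,"hand": 48},{"offset": [0,0,-65],"roll": 0,"hand": 48},{"offset": [0,0,-82],"roll": 0,"hand": 48},{"offset": [0,0,-90],"roll": 0,"hand": 48},{"offset": [0,0,-90],"roll": 0,"hand": 48}]'

```text
clock: 18.35
tool_pos: [0.4535, -0.0128, 0.1493]
orientation: [179.9, 0.1, 157.5]
force: [-0.5, 1.1, -2.9]
opening: 0.0538
```

Run:
```python
from h import *
s=snap("wrist"); save(s,"w8")
go(680,145,145,183.9)
```

```text
from [452.8 -13.  147.9] 157.46 offset [-149.3  233.     2.9] roll -0.461
```

View pics/w8.png

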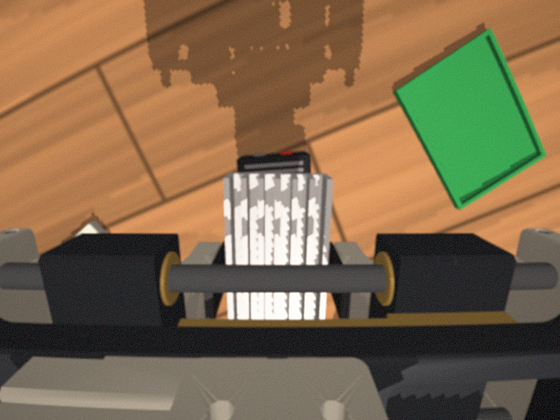

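The heat sink is held square in the jaws (columns 225–330). I carry it to above the blue tray.

jog_arm --motion '[{"offset": [-5,7,0],"roll": -0.02,"hand": 48},{"offset": [-14,22,0],"roll": -0.05,"hand": 48},{"offset": [-27,42,0],"roll": -0.09,"hand": 48},{"offset": [-40,63,0],"roll": -0.13,"hand": 48},{"offset": [-54,84,0],"roll": -0.17,"hand": 48},{"offset": [-68,106,0],"roll": -0.21,"hand": 48},{"offset": [-82,128,0],"roll": -0.25,"hand": 48},{"offset": [-96,150,0],"roll": -0.29,"hand": 48},{"offset": [-110,171,0],"roll": -0.33,"hand": 48},{"offset": [-123,192,0],"roll": -0.37,"hand": 48},{"offset": [-135,211,0],"roll": -0.41,"hand": 48},{"offset": [-144,225,0],"roll": -0.44,"hand": 48},{"offset": [-149,233,0],"roll": -0.46,"hand": 48},{"offset": [-149,233,0],"roll": -0.46,"hand": 48},{"offset": [-149,233,0],"roll": -0.46,"hand": 48}]'

```text
clock: 19.65
tool_pos: [0.6789, 0.1449, 0.1454]
orientation: [-179.9, -0.2, -176.2]
force: [-0.8, -0.4, -2.7]
opening: 0.0539
```

Run:
```python
from h import *
s=snap("wrist"); save(s,"w9")
go(680,145,25,183.9)
```

```text
from [678.6 144.6 146. ] -176.2 offset [ -1.4   0.4 121. ] roll -0.002
```

View pics/w9.png

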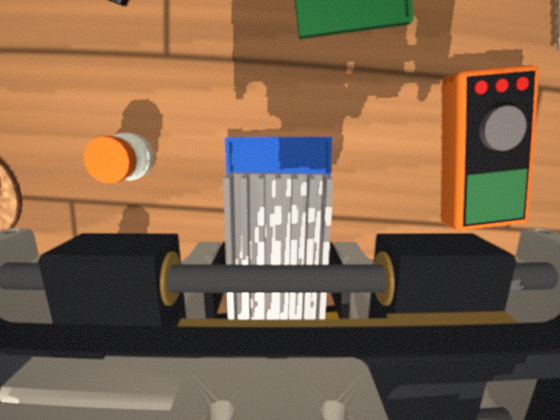

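The blue tray (columns 226–332) is squarely under the sink and the jar and meter are clear on either side. Lowering.

jog_arm --motion '[{"offset": [-1,0,8],"roll": 0,"hand": 48},{"offset": [-1,0,22],"roll": 0,"hand": 48},{"offset": [-1,0,38],"roll": 0,"hand": 48},{"offset": [-1,0,55],"roll": 0,"hand": 48},{"offset": [-1,0,72],"roll": 0,"hand": 48},{"offset": [-1,0,87],"roll": 0,"hand": 48},{"offset": [-1,0,99],"roll": 0,"hand": 48},{"offset": [-1,0,107],"roll": 0,"hand": 48},{"offset": [-1,0,112],"roll": 0,"hand": 48},{"offset": [-1,0,115],"roll": 0,"hand": 48},{"offset": [-1,0,115],"roll": 0,"hand": 48},{"offset": [-1,0,115],"roll": 0,"hand": 48}]'

```text
clock: 20.7
tool_pos: [0.6809, 0.1451, 0.0331]
orientation: [180.0, 0.1, -176.2]
force: [-0.0, 0.5, -2.3]
opening: 0.0533
```

jog_arm --motion '[{"offset": [0,0,1],"roll": 0,"hand": 48},{"offset": [0,0,2],"roll": 0,"hand": 48},{"offset": [0,0,3],"roll": 0,"hand": 48},{"offset": [0,0,3],"roll": 0,"hand": 48}]'

```text
clock: 21.03
tool_pos: [0.6805, 0.145, 0.0295]
orientation: [180.0, 0.0, -176.2]
force: [-0.0, -0.4, -2.6]
opening: 0.0537
```

jog_arm --motion '[{"offset": [0,0,0.8],"roll": 0,"hand": 48},{"offset": [0,0,1.6],"roll": 0,"hand": 48},{"offset": [0,0,2.4],"roll": 0,"hand": 48},{"offset": [0,0,2.8],"roll": 0,"hand": 48},{"offset": [0,0,2.8],"roll": 0,"hand": 48}]'

```text
clock: 21.45
tool_pos: [0.6805, 0.145, 0.0265]
orientation: [-180.0, -0.0, -176.2]
force: [-0.5, 0.6, -2.3]
opening: 0.0535
```

jog_arm --motion '[{"offset": [0,0,0.5],"roll": 0,"hand": 48},{"offset": [0,0,1],"roll": 0,"hand": 48},{"offset": [0,0,1],"roll": 0,"hand": 48}]'

```text
clock: 21.7
tool_pos: [0.6806, 0.145, 0.0263]
orientation: [-180.0, 0.0, -176.2]
force: [-2.0, -0.9, 4.0]
opening: 0.0541
```

Seated at the expected height. I release and rise.

jog_arm --motion '[{"offset": [0,0,0],"roll": 0,"hand": 56},{"offset": [0,0,0],"roll": 0,"hand": 62},{"offset": [0,0,0],"roll": 0,"hand": 72},{"offset": [0,0,0],"roll": 0,"hand": 80},{"offset": [0,0,0],"roll": 0,"hand": 80},{"offset": [0,0,-8],"roll": 0,"hand": 80},{"offset": [0,0,-22],"roll": 0,"hand": 80},{"offset": [0,0,-50],"roll": 0,"hand": 80},{"offset": [0,0,-85],"roll": 0,"hand": 80},{"offset": [0,0,-120],"roll": 0,"hand": 80},{"offset": [0,0,-150],"roll": 0,"hand": 86},{"offset": [0,0,-165],"roll": 0,"hand": 86},{"offset": [0,0,-165],"roll": 0,"hand": 86},{"offset": [0,0,-165],"roll": 0,"hand": 86}]'

```text
clock: 22.87
tool_pos: [0.681, 0.1452, 0.1926]
orientation: [179.9, 0.2, -176.2]
force: [-0.3, -1.2, -0.1]
opening: 0.086
```

Run:
```python
from h import *
s=snap("wrist"); save(s,"w10")
m=hsvmask(s,(100,120,40),(130,255,255),(170,100,400,330)); 
p=m.nonzero(); print(p[1].min(),p[1].max(),p[0].min(),p[0].max())
go(440,-13,190,161)
```

```text
232 322 134 251
from [680.3 145.  191. ] -176.18 offset [ 250.3 -141.7    1. ] roll 0.398
```

jog_arm --motion '[{"offset": [20,-11,0],"roll": 0.03,"hand": 86},{"offset": [50,-28,0],"roll": 0.08,"hand": 86},{"offset": [80,-45,0],"roll": 0.13,"hand": 86},{"offset": [110,-62,0],"roll": 0.18,"hand": 86},{"offset": [140,-79,0],"roll": 0.22,"hand": 86},{"offset": [170,-96,0],"roll": 0.27,"hand": 86},{"offset": [200,-113,0],"roll": 0.32,"hand": 86},{"offset": [228,-129,0],"roll": 0.37,"hand": 86},{"offset": [246,-140,0],"roll": 0.4,"hand": 86},{"offset": [250,-142,0],"roll": 0.4,"hand": 86},{"offset": [250,-142,0],"roll": 0.4,"hand": 86},{"offset": [250,-142,0],"roll": 0.4,"hand": 86}]'

```text
clock: 23.92
tool_pos: [0.4409, -0.0133, 0.1905]
orientation: [-180.0, 0.0, 160.9]
force: [-0.3, -0.1, -0.2]
opening: 0.086
```

Run:
```python
from h import *
s=snap("wrist"); save(s,"w11"); np.save("pics/w11.npy",s,allow_pickle=True)
c=big(hsvmask(s,(0,0,0),(180,255,70),(205,120,350,258))); r=rect(s,c,.036); print(r,c.min(0),c.max(0))
w10=cv2.imread("pics/w10.png")
a=w10[110:270,200:360]; b=s["img"][120:280,190:370,::-1]
cv2.imwrite("pics/both.png",np.hstack([cv2.resize(a,(400,400)),cv2.resize(b,(400,400))]))
go(r[0],r[1],24,r[4]+180)
```

```text
[451.  -12.3  99.8  61.8 -18.7] [250 161] [312 255]
from [441.2 -13.  190.5] 160.95 offset [ -9.    3.9 166.5] roll -0.006
```

View pics/both.png

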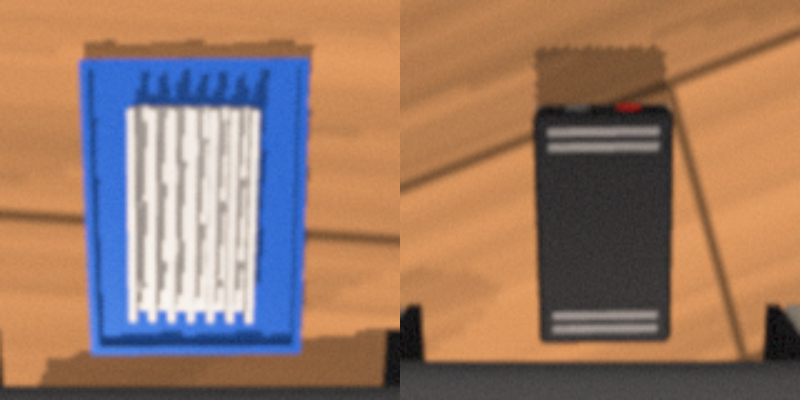

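Left: heat sink flat, centred and lengthwise in the blue tray. Right: the pack is clear and aligned with the jaws. I grip it.

jog_arm --motion '[{"offset": [-3,1,20],"roll": -0.006,"hand": 86},{"offset": [-6,3,45],"roll": -0.006,"hand": 86},{"offset": [-9,4,70],"roll": -0.006,"hand": 86},{"offset": [-9,4,95],"roll": -0.006,"hand": 86},{"offset": [-9,4,120],"roll": -0.006,"hand": 86},{"offset": [-9,4,140],"roll": -0.006,"hand": 86},{"offset": [-9,4,155],"roll": -0.006,"hand": 86},{"offset": [-9,4,162],"roll": -0.006,"hand": 86},{"offset": [-9,4,165],"roll": -0.006,"hand": 86},{"offset": [-9,4,165],"roll": -0.006,"hand": 76},{"offset": [-9,4,165],"roll": -0.006,"hand": 68},{"offset": [-9,4,165],"roll": -0.006,"hand": 63},{"offset": [-9,4,165],"roll": -0.006,"hand": 58},{"offset": [-9,4,165],"roll": -0.006,"hand": 58},{"offset": [-9,4,165],"roll": -0.006,"hand": 58},{"offset": [-9,4,165],"roll": -0.006,"hand": 58}]'

```text
clock: 25.3
tool_pos: [0.4511, -0.0122, 0.0265]
orientation: [179.9, 0.1, 161.3]
force: [-1.5, 1.2, 6.9]
opening: 0.0637
```

jog_arm --motion '[{"offset": [0,0,-2],"roll": 0,"hand": 58},{"offset": [0,0,-8],"roll": 0,"hand": 58},{"offset": [0,0,-20],"roll": 0,"hand": 58},{"offset": [0,0,-36],"roll": 0,"hand": 58},{"offset": [0,0,-54],"roll": 0,"hand": 58},{"offset": [0,0,-70],"roll": 0,"hand": 58},{"offset": [0,0,-78],"roll": 0,"hand": 58},{"offset": [0,0,-80],"roll": 0,"hand": 58},{"offset": [0,0,-80],"roll": 0,"hand": 58}]'

```text
clock: 26.05
tool_pos: [0.4503, -0.0125, 0.1059]
orientation: [180.0, 0.0, 161.2]
force: [0.2, -0.6, -4.2]
opening: 0.0639
```

Run:
```python
from h import *
s=snap("wrist"); save(s,"w12")
c=big(hsvmask(s,(45,100,40),(80,255,255),(330,0,559,235))); print("green",rect(s,c,.010),c.min(0),c.max(0))
go(452.2,186.7,105,191.8)
```

```text
green [452.6 186.5 134.7 103.2  11.7] [422  35] [559 234]
from [449.9 -12.6 105.2] 161.23 offset [ 61.9 189.5   0.2] roll -0.533
```

jog_arm --motion '[{"offset": [2,6,0],"roll": -0.02,"hand": 58},{"offset": [6,18,0],"roll": -0.05,"hand": 58},{"offset": [11,34,0],"roll": -0.1,"hand": 58},{"offset": [17,52,0],"roll": -0.15,"hand": 58},{"offset": [23,70,0],"roll": -0.2,"hand": 58},{"offset": [29,88,0],"roll": -0.25,"hand": 58},{"offset": [35,106,0],"roll": -0.3,"hand": 58},{"offset": [41,124,0],"roll": -0.35,"hand": 58},{"offset": [47,142,0],"roll": -0.4,"hand": 58},{"offset": [53,160,0],"roll": -0.45,"hand": 58},{"offset": [58,176,0],"roll": -0.5,"hand": 58},{"offset": [61,186,0],"roll": -0.525,"hand": 58},{"offset": [62,189.5,0],"roll": -0.533,"hand": 58},{"offset": [62,189.5,0],"roll": -0.533,"hand": 58},{"offset": [62,189.5,0],"roll": -0.533,"hand": 58}]'

```text
clock: 27.35
tool_pos: [0.4521, 0.1863, 0.1051]
orientation: [-180.0, -0.1, -168.3]
force: [-0.2, 0.5, -3.5]
opening: 0.0637
```

Run:
```python
from h import *
go(452.4,186.6,30.5,191.8)
```

```text
from [452.1 186.3 105.1] -168.25 offset [-0.4  0.2 74.6] roll -0.001
```

jog_arm --motion '[{"offset": [0,0,6],"roll": 0,"hand": 58},{"offset": [0,0,18],"roll": 0,"hand": 58},{"offset": [0,0,32],"roll": 0,"hand": 58},{"offset": [0,0,45],"roll": 0,"hand": 58},{"offset": [0,0,56],"roll": 0,"hand": 58},{"offset": [0,0,63],"roll": 0,"hand": 58},{"offset": [0,0,67],"roll": 0,"hand": 58},{"offset": [0,0,69],"roll": 0,"hand": 58},{"offset": [0,0,70],"roll": 0,"hand": 58},{"offset": [0,0,70],"roll": 0,"hand": 58}]'

```text
clock: 28.18
tool_pos: [0.4528, 0.1869, 0.0359]
orientation: [180.0, 0.0, -168.2]
force: [0.2, 0.8, -3.4]
opening: 0.0638
```

jog_arm --motion '[{"offset": [0,0,0.8],"roll": 0,"hand": 58},{"offset": [0,0,1.6],"roll": 0,"hand": 58},{"offset": [0,0,2.4],"roll": 0,"hand": 58},{"offset": [0,0,3],"roll": 0,"hand": 58},{"offset": [0,0,3],"roll": 0,"hand": 58}]'

```text
clock: 28.6
tool_pos: [0.4525, 0.1869, 0.0327]
orientation: [180.0, 0.0, -168.2]
force: [0.3, -0.4, -3.1]
opening: 0.0636
```

jog_arm --motion '[{"offset": [0,0,0.7],"roll": 0,"hand": 58},{"offset": [0,0,1.4],"roll": 0,"hand": 58},{"offset": [0,0,2],"roll": 0,"hand": 58},{"offset": [0,0,2],"roll": 0,"hand": 58},{"offset": [0,0,2],"roll": 0,"hand": 58}]'

```text
clock: 29.02
tool_pos: [0.4526, 0.1869, 0.0306]
orientation: [180.0, -0.0, -168.2]
force: [-0.4, -0.8, -3.8]
opening: 0.0638
```

jog_arm --motion '[{"offset": [0,0,0.4],"roll": 0,"hand": 58},{"offset": [0,0,0.8],"roll": 0,"hand": 58},{"offset": [0,0,0.8],"roll": 0,"hand": 58}]'

```text
clock: 29.27
tool_pos: [0.4526, 0.1869, 0.0305]
orientation: [180.0, 0.0, -168.2]
force: [-2.8, -1.8, 7.2]
opening: 0.0634
```

Seated. I release and rise.

jog_arm --motion '[{"offset": [0,0,0],"roll": 0,"hand": 66},{"offset": [0,0,0],"roll": 0,"hand": 74},{"offset": [0,0,0],"roll": 0,"hand": 82},{"offset": [0,0,0],"roll": 0,"hand": 86},{"offset": [0,0,0],"roll": 0,"hand": 86},{"offset": [0,0,-8],"roll": 0,"hand": 86},{"offset": [0,0,-22],"roll": 0,"hand": 86},{"offset": [0,0,-50],"roll": 0,"hand": 86},{"offset": [0,0,-85],"roll": 0,"hand": 86},{"offset": [0,0,-120],"roll": 0,"hand": 86},{"offset": [0,0,-150],"roll": 0,"hand": 86},{"offset": [0,0,-165],"roll": 0,"hand": 86},{"offset": [0,0,-165],"roll": 0,"hand": 86},{"offset": [0,0,-165],"roll": 0,"hand": 86}]'

```text
clock: 30.43
tool_pos: [0.4528, 0.1871, 0.1962]
orientation: [179.9, 0.1, -168.2]
force: [0.1, 0.2, -0.8]
opening: 0.0859
```

Run:
```python
from h import *
s=snap("wrist"); c=big(hsvmask(s,(0,0,0),(180,255,70),(205,120,350,258))); print("pack",rect(s,c,.040))
t=snap("scene"); save(t,"s2")
cv2.imwrite("pics/fin.png",np.hstack([s["img"][60:420,130:430,::-1],t["img"][60:420,30:500,::-1]]))
```

```text
pack [453.6 187.3  98.1  62.1  12.1]
```

View pics/fin.png

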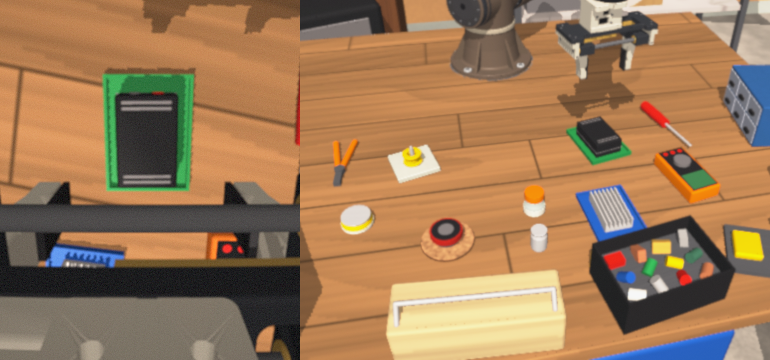

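All four parts sit flat in their places, the jar and meter are where they started, and the gripper is clear. Handing in.

```bash
python3 -c "
from h import *
print(order.close_job())"
```

```text
the job is handed in; nothing more can be done
None
```

I took the stack apart from the top, put all four parts in their places and handed the job in at about 30 s on the robot's clock, inside the 122 s limit.

| Part | Place | Last check |
|---|---|---|
| Bobbin | over the pin on the white stand | within about 1 mm of centre, flat on the block |
| Loudspeaker | cork pad | about 1 mm off centre |
| Heat sink | blue tray, lengthwise | looked flat and centred in the wrist picture; the tool was within 1 mm of the tray's centre at release; the sink's own offset was not measured |
| Power pack | green tray, lengthwise | about 1–2 mm off centre, 0.4° off the tray's direction |

- **Set-down:** wrist force readings while setting each part down stayed at or below about 12 N, with each part touching at its expected height.
- **Bystanders:** the jar measured within about 1–2 mm of its start after the loudspeaker was placed, which is within measurement error. After that I checked it, and the meter, only by eye; both looked unmoved in the final scene picture.
- **Release:** the gripper was open and well clear of everything at the end.

No check failed or disagreed. The hand-in reports no verdict, so these are my own measurements.

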